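# Dial the chest padlock open and show it

## Task

The big brass dial padlock for the tool chest lies locked in its wooden holder. Turn its dial, click by click, until the pointed end of the bar grip stands at the little steel stud beside the shackle; pull the shackle out of the lock as far as it goes while the lock lies in the holder. Then take the lock by its body, lift it out and finish while holding it up, open, level with the dial facing up and at least 20 cm above the bench; do not let go, and leave the other things on the bench where they are.

Things in the scene. Friction and masses are not known exactly. Their poses are not given: they have to be found in the camera images.
- holder: Plywood holder fixed to the bench, 92 (x) x 82 (y) x 40 mm high; origin on the bench under its centre, x as the lock's. The lock's underside rests 30 mm above the bench, 1 mm play inside low end fences and four 10 mm high corner ears. Between the ears (x within +-28 mm) it is only 52 mm wide: fingers can go down along the lock's sides there. The shackle passes above the 7 mm fence at -x.
- lock_center (a point): Centre of the brass lock body, a block 72 (x) x 64 (y) x 30 mm (z), 0.55 to 0.8 kg with dial and shackle, lying dial up on the holder. x points away from the shackle, z up out of the dial face. To lift, grip it across y (64 mm) at the middle of its length; the dial's grip reaches 40 mm above this centre.
- dial_grip (a point): On the dial's vertical axis (lock's centre), 16 mm above the lock's top face, half-way up the bar grip. The bar is 12 mm wide with parallel sides, about 43 mm long, from 5 to 25 mm above the lock's top face, on a disc of 44 mm diameter, 5.5 mm high. The bar runs along this frame's x; its pointed end is at -x, the square end at +x.
- dial (a joint): Dial angle, rad, positive anticlockwise seen from above. 0: pointed end at the stud, toward the shackle; the shackle is free within about 0.12 of it. It starts 2 to 4 clicks clockwise, near -1.05, -1.57 or -2.09. A sprung pawl clicks into a notch every 0.524 rad (30 degrees) and holds it there; about 0.1 N m turns it out. Stops at -2.9 and 0.5.
- shackle_bow (a point): Middle of the shackle's straight cross-bar, 90 mm from the lock's centre along its -x when shut, 45 mm above the bench; axes as the lock's. Steel U of 9 mm round bar, 40 mm clear between the legs; the bar runs along y, straight for 28 mm. There is 40 mm free between bar and holder for a finger, with bare bench below.
- shackle (a joint): How far the shackle is drawn out, m, along the lock's -x: 0 shut, 0.022 at its stop. When free it slides with 3 N of friction and stays where it is left; with the dial elsewhere it is blocked within 2 mm.
- glue: White glue bottle, 60 mm diameter, 170 mm tall, standing; bystander. Origin at its foot.
- offcut: Wood offcut 45 x 110 x 28 mm; bystander. Origin under its centre.
- pencil: Pencil, 160 mm long along x, 8 mm thick; bystander.
- screw_jar: Jar of 60 mm diameter, 65 mm tall, standing; bystander. Origin at its foot.
- key_padlock: Small key padlock without a dial, 30 x 40 x 18 mm body; bystander. Origin under its centre.
- screwdriver: Screwdriver 200 mm long along x; bystander.
- hammer: Hammer 260 mm long along x; bystander.
There are look-alikes about, which are no part of the job. Leave any purple look-alike of the part that bears lock_center alone. What is shaped like the holder but blue or orange is not meant.

How it is judged:
By the outcome, as a careful person would: the job done as asked, in the order asked, and still so for the second after the job is handed in, while the arm keeps its last pose, push and grip.
It also fails if it takes over 67 s, if anything falls off the work surface, if the arm or the gripper's body presses on something with over 40 N, if the wrist force passes 120 N, or if a joint passes its speed limit or range.

## Robot

A 7-joint arm with a two-finger parallel gripper is mounted at the origin on the work surface. World frame = base frame: x ahead of the robot, y to its left, z up, the work surface at z = 0. Lengths are in m, angles in rad, forces in N, time in s.
With the tool pointing down it reaches from about 0.4 to 0.85 m from the base axis. Payload 10.4 kg.
Tool frame: the origin (TCP) lies between the finger pads; the fingertips stand tcp_to_tips ahead of it and the grasp point (between the pads) lies 8 mm behind it (tcp_to_tips is the distance from the TCP to the fingertips, in m); z points along the fingers, y is the line along which they close (so a half turn about z gives the same grasp; the last joint's range is limited). The gripper opens to 85 mm and grips with 20 to 120 N. Pads are 22 mm wide; open, the fingers measure 114 mm over their backs; the gripper's body (76 mm by 85 mm) begins 54 mm behind the grasp point. The pads swing forward as they close: fully open they stand 13 mm farther back than shut.
Start: joints at [1.079, 0.332, -0.065, 1.46, 0.022, 1.35, -0.088], TCP at [0.282, -0.558, 0.242] pointing down, gripper open.
Joint ranges: [-2.6, 2.6], [-0.5, 2.12], [-1.47, 1.34], [0.16, 2.42], [-1.27, 4.41], [0.06, 2.06], [-2.6, 2.6]. Speed limits (rad/s): [2.22, 2.22, 2.79, 2.79, 3.14, 3.14, 3.14].

## Interface

Orientations are given as a unit quaternion [x, y, z, w].
In Python, from workcell import * gives the robot as it stands.
- The arm moves only by the tool apply_moves, never from a script. Its argument "rows" is a list of rows, each an object of numbers: "x", "y", "z": the shift along the tool's x, y, z in mm; "ax", "ay", "az": the turn, a rotation vector about the tool's x, y, z in degrees; "gripper": the closure, from 0 (fully open) to 1 (shut). A call has 1 to 5 rows; each row shifts and turns the commanded pose from where the row before left it, along the tool's axes as they then stand; what a row does not reach is not made up. A row lasts 1/12 s, in which the tool goes at most 41.7 mm and 7.16 degrees, less where a joint would pass 70% of its speed; a pose out of reach is approached as far as the arm can. A call with a gripper value outside its range is refused whole. The fingers move at their own pace and stop on an object; "newtons" is the grip in N (left out, the last holds). Time passes only in rows, so rows that do not move let the fingers close. It gives the time, the measured TCP pose, the force, the opening and the grip force at its end, in the units of the state.
- get_obs(): the state, without advancing time (a new reading comes with each control period).
- camera(name): name is "side" or "top" or "wrist"; returns a dict with "color" (384x512x3 uint8, red, green, blue), "fov_y" (degrees; the focal length in pixels is half the picture's height over the tangent of half this angle, whatever the lens; pixels are square), "cx", "cy" (the principal point, pixels), "k1" (the pictures are not rectified: a ray, as slopes to the right and down, at radius r is drawn at 1 + k1 r^2 times it, then the intrinsics apply), "rvec" (rotation vector, rad) and "tvec" (3), from world to camera coordinates, as OpenCV has them. Camera axes: x right, y down, z forward; pixel columns grow to the right and rows downward; lengths in m; the calibration is good to about 2 mm. A picture is of the moment at which its call begins. There is no depth.
- hand_in(): hands the job in; it is judged then, once.
The state is a dict: "clock": time; "joint_pos": joint angles; "joint_velocities": joint speeds; "tau": joint torques, N m; "position": TCP position; "ee_rot": TCP orientation; "ft_force": force on the tool from outside, world axes, zero at the start; "torque": the same for the moment, N m; "grip_width": opening from 0.0 (shut) to 1.0 (fully open); "grasp_force": force on a finger pad.
Only numpy, scipy, OpenCV 4.12 (cv2) and the standard library are available. Lean on these libraries where they do the work, as an engineer would, in place of code of your own. Each camera call takes 0.05 s, during which the arm holds its last target. There are 200 camera calls.

## Working session

There is one attempt and no reset: what is moved stays moved. The work goes in short steps, Python scripts to look and compute and a tool call to move; the robot and the scene stay as the last step left them, time stands still between calls to the robot, and variables do not carry over. Pictures are saved under pics/ and viewed, at most 10 in all, crops included, and the job is handed in when it is done.

Besides the shell and the picture viewer there is one more tool, called after "Call:" as a command line: name --argument value ..., lists and objects as JSON in quotes. apply_moves: Moves the arm, as the interface text tells. Its arguments: {"type":"object","properties":{"rows":{"type":"array","items":{"type":"object","properties":{"x":{"type":"number"},"y":{"type":"number"},"z":{"type":"number"},"ax":{"type":"number"},"ay":{"type":"number"},"az":{"type":"number"},"gripper":{"type":"number"}}}},"newtons":{"type":"number"}},"required":["rows"]}

```bash
mkdir -p pics; ls
cat > h.py <<'E'
from workcell import *
import numpy as np, cv2
from scipy.spatial.transform import Rotation as R
def K(c):
    f=c["color"].shape[0]/2/np.tan(np.radians(c["fov_y"])/2)
    return np.array([[f,0,c["cx"]],[0,f,c["cy"]],[0,0,1]]),np.array([c["k1"],0,0,0,0.])
def ray(c,uv):
    k,d=K(c); p=cv2.undistortPoints(np.array(uv,float).reshape(-1,1,2),k,d).reshape(-1,2)
    M=cv2.Rodrigues(np.array(c["rvec"],float))[0]; o=-M.T@np.array(c["tvec"],float).ravel()
    return o,np.c_[p,np.ones(len(p))]@M
def onz(c,uv,z):
    o,d=ray(c,uv); return o+d*((z-o[2])/d[:,2])[:,None]
def proj(c,P):
    k,d=K(c); return cv2.projectPoints(np.array(P,float).reshape(-1,1,3),np.array(c["rvec"],float),np.array(c["tvec"],float),k,d)[0].reshape(-1,2)
def save(im,n): cv2.imwrite("pics/"+n,im[:,:,::-1])
E
python3 - <<'E'
from h import *
import pickle
for n in ["top","side"]:
    c=camera(n); pickle.dump(c,open(n+".pkl","wb")); save(c["color"],n+"0.png"); print(n,c["fov_y"],c["k1"],ray(c,[[256,192]]))
o=get_obs(); print(o); import workcell; print([x for x in dir(workcell) if x[0]!='_'])
E
```

```text
pics
top 44.818719783995704 -0.11583862690198975 (array([ 0.42137455, -0.01575515,  1.4153472 ]), array([[ 0.08511706, -0.00887829, -0.99642321]]))
side 42.060584673603486 -0.09146464933563049 (array([ 0.29065459, -1.51530882,  0.94941657]), array([[ 0.13386588,  0.85629205, -0.49913506]]))
{'clock': 0.1, 'joint_pos': array([ 1.07938549,  0.33280556, -0.0646776 ,  1.46087036,  0.02162662,
        1.34988197, -0.08850275]), 'joint_velocities': array([ 0.00112646, -0.00039107, -0.00125399, -0.00359399, -0.00269078,
       -0.00055796, -0.0004098 ]), 'tau': array([ 2.02480391e-03, -6.26747489e+01,  4.96667961e-02, -3.92425311e+01,
        1.63581310e-02,  7.11219109e-03, -1.13797282e-04]), 'position': array([ 0.28222449, -0.5572911 ,  0.24159115]), 'ee_rot': array([ 9.72652255e-01,  2.32265341e-01, -1.91018712e-04, -6.05226825e-04]), 'ft_force': array([0.39134418, 0.80546415, 0.63327155]), 'torque': array([-0.00102551,  0.04167517,  0.02044872]), 'grasp_force': 0.0, 'grip_width': 1.0047424152818585}
['MotionError', 'camera', 'get_obs', 'hand_in', 'tcp_to_tips']
```

View pics/top0.png

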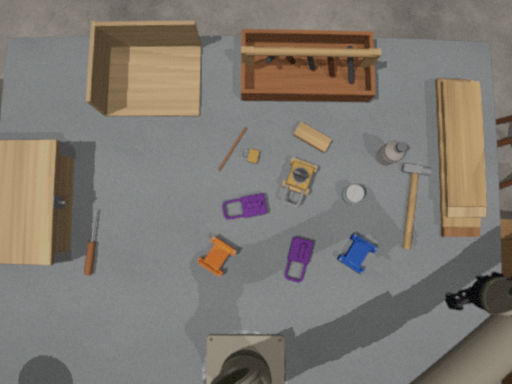

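View pics/side0.png

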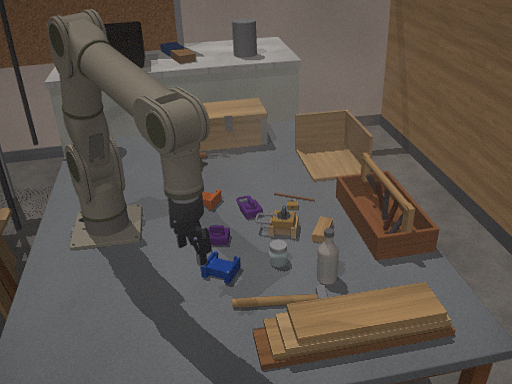

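Top view: the brass lock with a grey dial is at (300,177) with its shackle at (294,197), in a tan holder. Look-alikes are the purple locks at (246,206) and (299,258), the small key padlock without a dial at (252,156), and the empty orange and blue holders at (217,255) and (357,252). Only (300,177) fits brass plus dial plus wooden holder; I'll confirm it in a crop.

Run:
```python
from h import *
import pickle
c=pickle.load(open("top.pkl","rb")); im=c["color"]
save(cv2.resize(im[140:220,250:350],None,fx=7.5,fy=7.5,interpolation=cv2.INTER_CUBIC),"crop.png")
hsv=cv2.cvtColor(im,cv2.COLOR_RGB2HSV)
print(im[170:186:4,284:318:4].tolist())
print(onz(c,[[300,177],[301,174],[294,197],[355,193],[313,136],[392,152],[246,206]],0.06))
```

```text
[[[119, 121, 122], [121, 124, 123], [152, 127, 80], [88, 88, 88], [65, 68, 68], [81, 80, 79], [169, 139, 85], [160, 127, 69], [141, 122, 100]], [[118, 119, 120], [125, 115, 102], [146, 125, 98], [67, 67, 69], [85, 86, 88], [80, 81, 82], [117, 99, 74], [115, 102, 83], [119, 120, 120]], [[122, 122, 122], [162, 130, 77], [168, 142, 103], [75, 75, 77], [81, 78, 81], [64, 60, 66], [150, 124, 84], [91, 94, 93], [130, 130, 131]], [[175, 147, 107], [174, 141, 80], [181, 146, 82], [155, 139, 116], [128, 119, 105], [163, 140, 107], [157, 128, 74], [97, 98, 98], [132, 134, 137]]]
[[ 0.58243003 -0.15661607  0.06      ]
 [ 0.59132756 -0.15957657  0.06      ]
 [ 0.52344396 -0.13897129  0.06      ]
 [ 0.53665065 -0.31880578  0.06      ]
 [ 0.70525977 -0.19563185  0.06      ]
 [ 0.66016467 -0.43240429  0.06      ]
 [ 0.49596204  0.00098162  0.06      ]]
```

View pics/crop.png

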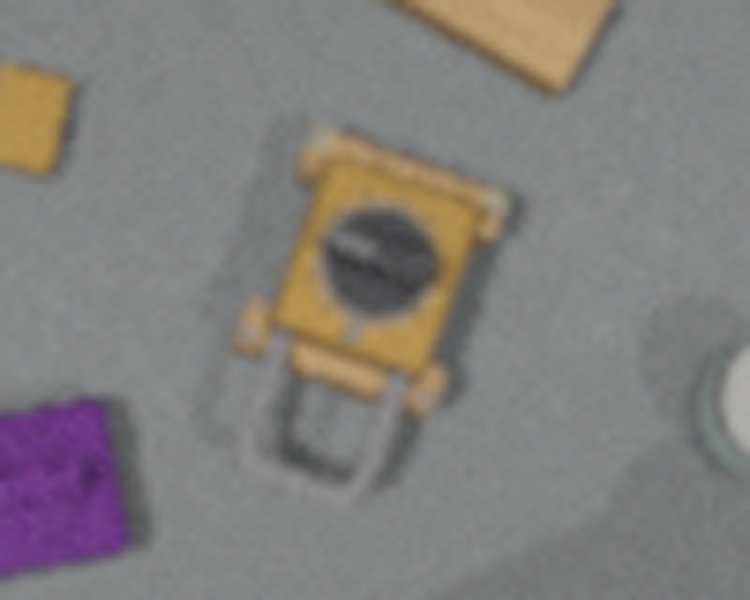

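Confirmed: the lock centre is at crop (380,262), the shackle points down to (305,480), the stud is at (355,325), and the bar runs roughly across. I'm moving above it.

Call:
apply_moves --rows '[{"x":35,"y":-17,"z":-3},{"x":35,"y":-17,"z":-3},{"x":35,"y":-17,"z":-3},{"x":35,"y":-17,"z":-3},{"x":35,"y":-17,"z":-3}]'

```text
invalid input at $.rows[0]: expected keys x, y, z, ax, ay, az, gripper
```

Call:
apply_moves --rows '[{"x":35,"y":-17,"z":-3},{"x":35,"y":-17,"z":-3},{"x":35,"y":-17,"z":-3},{"x":35,"y":-17,"z":-3},{"x":35,"y":-17,"z":-3}]'

```text
invalid input at $.rows[0]: expected keys x, y, z, ax, ay, az, gripper
```

Call:
apply_moves --rows '[{"x":35,"y":-17,"z":-3},{"x":35,"y":-17,"z":-3},{"x":33,"y":-16,"z":0},{"az":-7},{"az":-7}]'

```text
invalid input at $.rows[0]: expected keys x, y, z, ax, ay, az, gripper
```

Call:
apply_moves --rows '[{"az":-7},{"az":-7},{"az":-7},{"az":-7},{}]'

```text
invalid input at $.rows[0]: expected keys x, y, z, ax, ay, az, gripper
```

```bash
cat >> h.py <<'E'
def toolto(p,yaw):
    o=get_obs(); r=R.from_quat(o["ee_rot"]); d=r.inv().apply(np.array(p)-o["position"])*1e3
    yx=r.as_matrix()[:,0]; cur=np.degrees(np.arctan2(yx[1],yx[0]))
    print("tool d mm",d.round(1),"az",round(cur-yaw,1),"yaw",round(cur,1),"tcp",o["position"].round(4),"tilt",r.as_matrix()[:,2].round(3),"j",o["joint_pos"].round(2),"clk",o["clock"])
E
python3 - <<'E'
from h import *
import pickle
c=camera("wrist"); pickle.dump(c,open("w1.pkl","wb")); im=c["color"]
print(tcp_to_tips)
toolto([.587,-.158,.27],71)
t=pickle.load(open("top.pkl","rb"))
a=onz(t,[[250+380/7.5,140+262/7.5]],.076)[0]; b=onz(t,[[250+305/7.5,140+480/7.5]],.045)[0]
print(a,b,np.degrees(np.arctan2(*(a-b)[1::-1])),np.linalg.norm((a-b)[:2]), proj(c,[a,b]))
save(cv2.resize(im,(800,600)),"w1.png")
E
```

```text
0.011
tool d mm [ 452.3 -218.6  -28.1] az -44.1 yaw 26.9 tcp [ 0.2822 -0.5573  0.2417] tilt [-0.001  0.001 -1.   ] j [ 1.08  0.33 -0.06  1.46  0.02  1.35 -0.09] clk 0.15
[ 0.58658381 -0.15690332  0.076     ] [ 0.50379    -0.13049722  0.045     ] -17.68946672467614 0.08690280461947994 [[  77.18387558 -169.31861389]
 [   4.82472318 -161.77254972]]
```

View pics/w1.png

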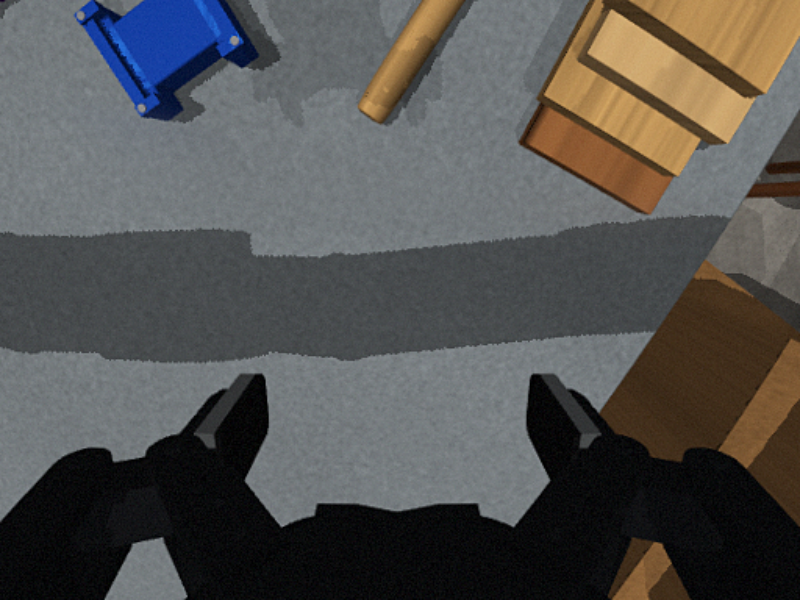

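The moves were refused because every key is needed, so this picture (blue holder at (170,40), hammer at (410,70)) is only the start view. Repeating with all keys.

Call:
apply_moves --rows '[{"x":35,"y":-17,"z":-3,"ax":0,"ay":0,"az":0,"gripper":0},{"x":35,"y":-17,"z":-3,"ax":0,"ay":0,"az":0,"gripper":0},{"x":35,"y":-17,"z":-3,"ax":0,"ay":0,"az":0,"gripper":0},{"x":35,"y":-17,"z":-3,"ax":0,"ay":0,"az":0,"gripper":0},{"x":35,"y":-17,"z":-3,"ax":0,"ay":0,"az":0,"gripper":0}]'

```text
clock: 0.57
position: [0.4008, -0.401, 0.2573]
ee_rot: [0.973, 0.232, -0.0, -0.0]
ft_force: [1.3, 0.2, 0.2]
grip_width: 0.996
grasp_force: 0.0
```

Call:
apply_moves --rows '[{"x":35,"y":-17,"z":-3,"ax":0,"ay":0,"az":0,"gripper":0},{"x":35,"y":-17,"z":-3,"ax":0,"ay":0,"az":0,"gripper":0},{"x":35,"y":-17,"z":-3,"ax":0,"ay":0,"az":0,"gripper":0},{"x":35,"y":-17,"z":-3,"ax":0,"ay":0,"az":0,"gripper":0},{"x":35,"y":-17,"z":-3,"ax":0,"ay":0,"az":0,"gripper":0}]'

```text
clock: 0.98
position: [0.5185, -0.2461, 0.2724]
ee_rot: [0.973, 0.232, -0.0, 0.0]
ft_force: [1.0, -1.0, -0.0]
grip_width: 0.999
grasp_force: 0.0
```

Call:
apply_moves --rows '[{"x":35,"y":-17,"z":-3,"ax":0,"ay":0,"az":0,"gripper":0},{"x":35,"y":-17,"z":-3,"ax":0,"ay":0,"az":0,"gripper":0},{"x":0,"y":0,"z":0,"ax":0,"ay":0,"az":-7,"gripper":0},{"x":0,"y":0,"z":0,"ax":0,"ay":0,"az":-7,"gripper":0},{"x":0,"y":0,"z":0,"ax":0,"ay":0,"az":-7,"gripper":0}]'

```text
clock: 1.4
position: [0.5652, -0.1849, 0.2779]
ee_rot: [0.912, 0.409, -0.0, -0.0]
ft_force: [-0.6, -0.5, 0.2]
grip_width: 1.002
grasp_force: 0.0
```

Call:
apply_moves --rows '[{"x":0,"y":0,"z":0,"ax":0,"ay":0,"az":-7,"gripper":0},{"x":0,"y":0,"z":0,"ax":0,"ay":0,"az":-7,"gripper":0},{"x":0,"y":0,"z":0,"ax":0,"ay":0,"az":-7,"gripper":0},{"x":0,"y":0,"z":0,"ax":0,"ay":0,"az":0,"gripper":0},{"x":0,"y":0,"z":0,"ax":0,"ay":0,"az":0,"gripper":0}]'

```text
clock: 1.82
position: [0.5648, -0.1859, 0.2781]
ee_rot: [0.826, 0.564, -0.0, -0.0]
ft_force: [-1.3, -0.4, -0.5]
grip_width: 1.004
grasp_force: 0.0
```

Run:
```python
from h import *
import pickle
c=camera("wrist"); pickle.dump(c,open("w1.pkl","wb")); im=c["color"]
toolto([.587,-.158,.27],71)
print(proj(c,[[.587,-.157,.076],[.504,-.1305,.045]])*800/512)
save(cv2.resize(im,(800,600)),"w2.png")
```

```text
tool d mm [34.1 10.5  8.1] az -2.4 yaw 68.6 tcp [ 0.5648 -0.1859  0.2781] tilt [-0.  0. -1.] j [ 0.6   0.28 -0.44  1.47  0.12  1.42 -0.22] clk 1.8667
[[410.84115313 221.34356693]
 [303.70007263 224.32214745]]
```

View pics/w2.png

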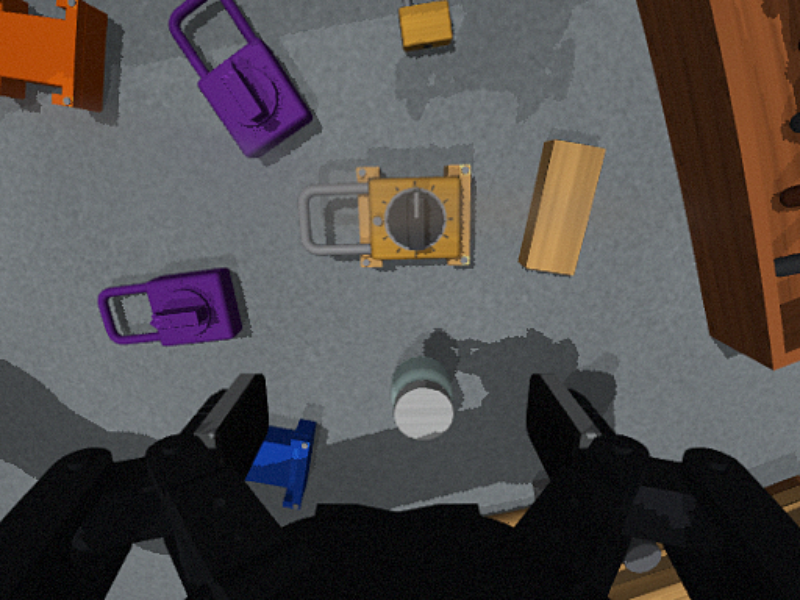

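The lock is centred at (416,218), level with the image: stud at (377,221) left, bar vertical with its white-marked pointed end up at (416,192), so the dial is at −90° (3 clicks). Refining centre and yaw from this picture.

Run:
```python
from h import *
import pickle
c=pickle.load(open("w1.pkl","rb")); im=c["color"]; hsv=cv2.cvtColor(im,cv2.COLOR_RGB2HSV)
s=512/800
y0,y1,x0,x1=[int(v*s) for v in (150,280,290,490)]
sub=hsv[y0:y1,x0:x1]; print(im[int(200*s),int(380*s)],im[int(170*s),int(365*s)], hsv[int(200*s),int(380*s)],hsv[int(190*s),int(466*s)],hsv[int(218*s),int(440*s)])
def rep(m,z,nm):
    m=cv2.morphologyEx(m,cv2.MORPH_OPEN,np.ones((3,3)))
    k=max(cv2.findContours(m,0,2)[0],key=cv2.contourArea)
    h=cv2.convexHull(k).reshape(-1,2)+[x0,y0]
    P=onz(c,h,z)[:,:2]*1e3; r=cv2.minAreaRect(P.astype(np.float32)); print(nm,r)
br=cv2.inRange(sub,(17,140,60),(28,255,255))
rep(br,.06,"brass")
dk=cv2.inRange(sub,(0,0,0),(180,255,95))
dm=np.zeros_like(dk); cv2.circle(dm,(int(416*s)-x0,int(218*s)-y0),24,255,-1)
rep(dk&dm,.0655,"disc")
# shackle
e=onz(c,[[304*s,205*s],[304*s,235*s],[304*s,220*s]],.045); print("shackle",e)
# bright mark on bar
v=im.mean(2)
mk=(v>130)&(np.ptp(im.astype(int),axis=2)<25); yy,xx=np.nonzero(mk)
i=(abs(xx-416*s)<6)&(abs(yy-205*s)<12); print(len(xx[i])); q=np.c_[xx[i],yy[i]]; print("mark",q.mean(0)/s if len(q) else 0, onz(c,[q.mean(0)],.085))
i=(abs(xx-377*s)<4)&(abs(yy-221*s)<4); q=np.c_[xx[i],yy[i]]; print("stud", onz(c,[q.mean(0)],.063) if len(q) else 0)
```

```text
[181 137  69] [161 136 101] [ 18 158 181] [ 17 131 181] [10 37 83]
brass ((607.4180908203125, -164.31649780273438), (63.26931381225586, 33.7958869934082), 70.51445770263672)
disc ((589.9512939453125, -158.86000061035156), (43.07462692260742, 42.22166442871094), 68.705078125)
shackle [[ 0.51070042 -0.11635346  0.045     ]
 [ 0.50058716 -0.13858791  0.045     ]
 [ 0.50569089 -0.12738082  0.045     ]]
14
mark [415.625      205.02232143] [[ 0.59448164 -0.14633996  0.085     ]]
stud [[ 0.5620255  -0.14829054  0.063     ]]
```

Call:
apply_moves --rows '[{"x":17,"y":6,"z":25,"ax":0,"ay":0,"az":0,"gripper":0},{"x":17,"y":6,"z":25,"ax":0,"ay":0,"az":0,"gripper":0},{"x":0,"y":0,"z":35,"ax":0,"ay":0,"az":-1.4,"gripper":0},{"x":0,"y":0,"z":35,"ax":0,"ay":0,"az":0,"gripper":0},{"x":0,"y":0,"z":0,"ax":0,"ay":0,"az":0,"gripper":0}]'

```text
clock: 2.28
position: [0.5848, -0.1576, 0.1513]
ee_rot: [0.819, 0.574, -0.003, -0.004]
ft_force: [-0.1, -1.0, -0.9]
grip_width: 0.998
grasp_force: 0.0
```

Run:
```python
from h import *
import pickle
c=camera("wrist"); pickle.dump(c,open("w3.pkl","wb")); im=c["color"]
toolto([.589,-.1585,.079],70)
print(proj(c,[[.589,-.1585,.0655],[.589,-.1585,.085],[.5043,-.1275,.045]])*800/512)
save(cv2.resize(im,(800,600)),"w3.png")
```

```text
tool d mm [ 0.6  3.2 76.3] az 0.1 yaw 70.1 tcp [ 0.5862 -0.1581  0.1553] tilt [-0.006  0.002 -1.   ] j [ 0.54  0.4  -0.45  1.59  0.18  1.2  -0.29] clk 2.3333
[[407.08977233 312.63108634]
 [407.53256405 325.24650949]
 [247.31545127 300.33370653]]
```

View pics/w3.png

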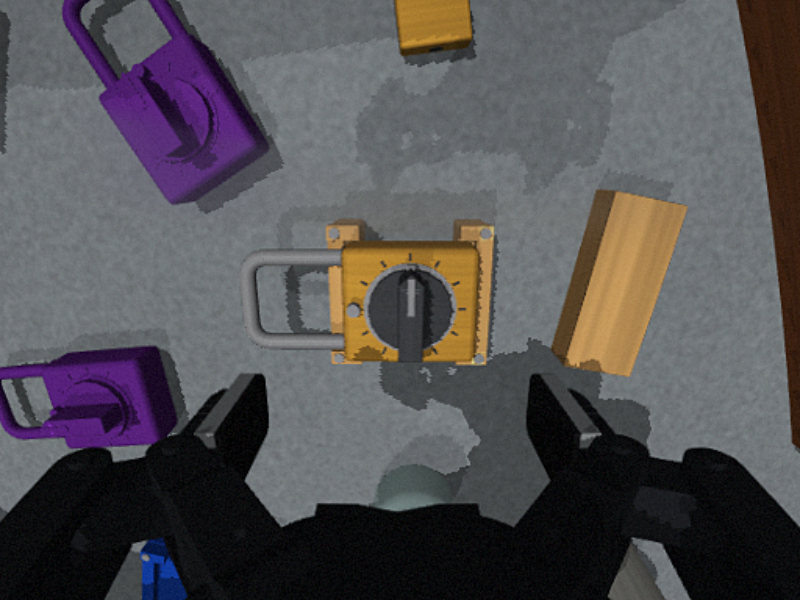

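Disc centre at (410,309) versus the predicted (407,313): 1.5–2 mm off. I apply that correction, descend, then close on the bar.

Call:
apply_moves --rows '[{"x":2,"y":4.5,"z":20,"ax":0,"ay":0,"az":0,"gripper":0},{"x":0,"y":0,"z":20,"ax":0,"ay":0,"az":0,"gripper":0},{"x":0,"y":0,"z":20,"ax":0,"ay":0,"az":0,"gripper":0},{"x":0,"y":0,"z":10,"ax":0,"ay":0,"az":0,"gripper":0.3},{"x":0,"y":0,"z":0,"ax":0,"ay":0,"az":0,"gripper":0.5}]'

```text
clock: 2.75
position: [0.593, -0.1583, 0.0882]
ee_rot: [0.818, 0.575, -0.0, -0.0]
ft_force: [-0.2, -0.0, 0.5]
grip_width: 0.744
grasp_force: 0.0
```

Run:
```python
from h import *
toolto([.5905,-.158,.079],70)
```

```text
tool d mm [-0.5 -2.5  9.2] az 0.2 yaw 70.2 tcp [ 0.593  -0.1583  0.0882] tilt [-0.001  0.    -1.   ] j [ 0.53  0.47 -0.43  1.64  0.22  1.08 -0.31] clk 2.75
```

Call:
apply_moves --rows '[{"x":0,"y":-2.2,"z":9,"ax":0,"ay":0,"az":0,"gripper":0.7},{"x":0,"y":0,"z":0,"ax":0,"ay":0,"az":0,"gripper":0.7},{"x":0,"y":0,"z":0,"ax":0,"ay":0,"az":0,"gripper":1},{"x":0,"y":0,"z":0,"ax":0,"ay":0,"az":0,"gripper":1},{"x":0,"y":0,"z":0,"ax":0,"ay":0,"az":0,"gripper":1}]' --newtons 25

```text
clock: 3.17
position: [0.5915, -0.1574, 0.0805]
ee_rot: [0.818, 0.575, 0.0, 0.0]
ft_force: [-3.3, -0.3, 5.1]
grip_width: 0.131
grasp_force: 28.4
```

Call:
apply_moves --rows '[{"x":0,"y":0,"z":0,"ax":0,"ay":0,"az":0,"gripper":1},{"x":0,"y":0,"z":0,"ax":0,"ay":0,"az":0,"gripper":1},{"x":0,"y":0,"z":0,"ax":0,"ay":0,"az":0,"gripper":1},{"x":0,"y":0,"z":0,"ax":0,"ay":0,"az":0,"gripper":1},{"x":0,"y":0,"z":0,"ax":0,"ay":0,"az":0,"gripper":1}]'

```text
clock: 3.58
position: [0.5915, -0.1574, 0.0805]
ee_rot: [0.818, 0.575, 0.0, 0.0]
ft_force: [-4.4, 1.1, 5.9]
grip_width: 0.131
grasp_force: 28.5
```

Run:
```python
from h import *
toolto([.5905,-.158,.079],70); o=get_obs();print(o["ft_force"],o["torque"])
```

```text
tool d mm [-0.9 -0.7  1.5] az 0.3 yaw 70.3 tcp [ 0.5915 -0.1574  0.0805] tilt [ 0.001 -0.    -1.   ] j [ 0.53  0.48 -0.43  1.65  0.22  1.06 -0.32] clk 3.5833
[-4.44526221  1.13098247  5.88394404] [ 0.13033049  0.79610631 -0.01877945]
```

The bar is gripped (11 mm opening). Turning anticlockwise one click (30°) per call.

Call:
apply_moves --rows '[{"x":0,"y":0,"z":0,"ax":0,"ay":0,"az":-6,"gripper":1},{"x":0,"y":0,"z":0,"ax":0,"ay":0,"az":-6,"gripper":1},{"x":0,"y":0,"z":0,"ax":0,"ay":0,"az":-6,"gripper":1},{"x":0,"y":0,"z":0,"ax":0,"ay":0,"az":-6,"gripper":1},{"x":0,"y":0,"z":0,"ax":0,"ay":0,"az":-6,"gripper":1}]'

```text
clock: 4.0
position: [0.5914, -0.1575, 0.0805]
ee_rot: [0.639, 0.769, -0.0, 0.0]
ft_force: [-2.5, 1.8, 5.9]
grip_width: 0.136
grasp_force: 28.5
```

Run:
```python
from h import *
toolto([.5905,-.158,.079],160); o=get_obs();print(o["ft_force"],o["torque"])
```

```text
tool d mm [-0.4 -1.   1.5] az -59.5 yaw 100.5 tcp [ 0.5914 -0.1575  0.0805] tilt [ 0.001 -0.001 -1.   ] j [ 0.6   0.5  -0.53  1.65  0.28  1.07  0.17] clk 4.0
[-2.5277938   1.80651255  5.89839947] [ 0.22960591  0.70304784 -0.05827906]
```

Call:
apply_moves --rows '[{"x":0,"y":0,"z":0,"ax":0,"ay":0,"az":-6,"gripper":1},{"x":0,"y":0,"z":0,"ax":0,"ay":0,"az":-6,"gripper":1},{"x":0,"y":0,"z":0,"ax":0,"ay":0,"az":-6,"gripper":1},{"x":0,"y":0,"z":0,"ax":0,"ay":0,"az":-6,"gripper":1},{"x":0,"y":0,"z":0,"ax":0,"ay":0,"az":-6,"gripper":1}]'

```text
clock: 4.42
position: [0.5913, -0.1575, 0.0805]
ee_rot: [0.418, 0.908, -0.0, 0.0]
ft_force: [-3.8, 1.0, 7.4]
grip_width: 0.136
grasp_force: 28.6
```

Call:
apply_moves --rows '[{"x":0,"y":0,"z":0,"ax":0,"ay":0,"az":-6,"gripper":1},{"x":0,"y":0,"z":0,"ax":0,"ay":0,"az":-6,"gripper":1},{"x":0,"y":0,"z":0,"ax":0,"ay":0,"az":-6,"gripper":1},{"x":0,"y":0,"z":0,"ax":0,"ay":0,"az":-6,"gripper":1},{"x":0,"y":0,"z":0,"ax":0,"ay":0,"az":-6,"gripper":1}]'

```text
clock: 4.83
position: [0.5912, -0.1576, 0.0805]
ee_rot: [0.169, 0.986, -0.0, 0.0]
ft_force: [-4.9, 0.3, 7.6]
grip_width: 0.13
grasp_force: 28.7
```

Call:
apply_moves --rows '[{"x":0,"y":0,"z":0,"ax":0,"ay":0,"az":0,"gripper":1},{"x":0,"y":0,"z":0,"ax":0,"ay":0,"az":0,"gripper":1}]'

```text
clock: 5.0
position: [0.5912, -0.1576, 0.0805]
ee_rot: [0.171, 0.985, -0.0, 0.0]
ft_force: [-6.1, 0.0, 8.1]
grip_width: 0.133
grasp_force: 28.8
```

Run:
```python
from h import *
toolto([.5905,-.158,.079],160); o=get_obs();print(o["ft_force"],o["torque"])
```

```text
tool d mm [ 0.5 -0.6  1.5] az 0.3 yaw 160.3 tcp [ 0.5912 -0.1576  0.0805] tilt [-0.    -0.001 -1.   ] j [ 0.74  0.55 -0.72  1.64  0.4   1.1   1.14] clk 5.0
[-6.0599102   0.02057949  8.05867457] [0.15474645 1.28318434 0.09153202]
```

Dial turned 90°. Releasing, rising and checking.

Call:
apply_moves --rows '[{"x":0,"y":0,"z":0,"ax":0,"ay":0,"az":0,"gripper":0.5},{"x":0,"y":0,"z":0,"ax":0,"ay":0,"az":0,"gripper":0.5},{"x":0,"y":0,"z":-20,"ax":0,"ay":0,"az":0,"gripper":0.5},{"x":0,"y":0,"z":-35,"ax":0,"ay":0,"az":0,"gripper":0.5},{"x":0,"y":0,"z":-35,"ax":0,"ay":0,"az":0,"gripper":1}]'

```text
clock: 5.42
position: [0.5905, -0.1572, 0.1696]
ee_rot: [0.171, 0.985, 0.0, -0.001]
ft_force: [1.3, -0.9, 0.7]
grip_width: 0.376
grasp_force: 0.0
```

Call:
apply_moves --rows '[{"x":-20,"y":0,"z":0,"ax":0,"ay":0,"az":0,"gripper":1},{"x":0,"y":0,"z":0,"ax":0,"ay":0,"az":0,"gripper":1},{"x":0,"y":0,"z":0,"ax":0,"ay":0,"az":0,"gripper":1}]'

```text
clock: 5.67
position: [0.6106, -0.1643, 0.1696]
ee_rot: [0.172, 0.985, 0.0, 0.0]
ft_force: [-1.5, 0.1, -0.9]
grip_width: -0.0
grasp_force: 0.0
```

Run:
```python
from h import *
import pickle
c=camera("wrist"); pickle.dump(c,open("w4.pkl","wb")); im=c["color"]
C=np.array([.591,-.1575,0]); a=np.array([-.940,.342,0])
toolto([.529,-.1349,.041],160)
print(proj(c,[C+[0,0,.0655],C+a*.09+[0,0,.045],C+a*.066+[0,0,.045]])*800/512)
save(cv2.resize(im,(800,600)),"w4.png")
```

```text
tool d mm [ 85.8  -0.  128. ] az 0.3 yaw 160.3 tcp [ 0.6098 -0.1639  0.169 ] tilt [-0.  0. -1.] j [ 0.75  0.5  -0.75  1.5   0.35  1.28  1.18] clk 5.7167
[[397.55500669 268.600888  ]
 [398.26120757  97.02703733]
 [398.0536498  143.43412573]]
```

View pics/w4.png

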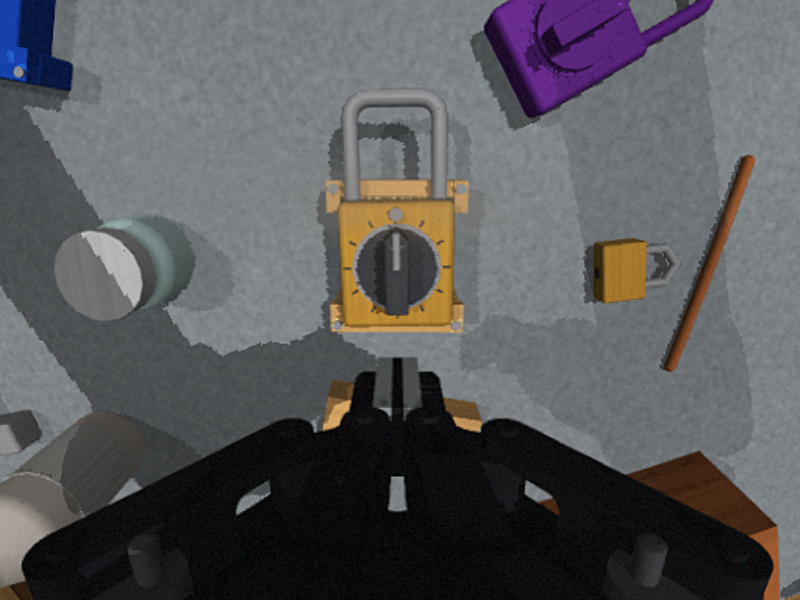

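The pointed end (396,235) is at the stud (396,215) and the shackle bar is at (396,98), as predicted. Going into the shackle gap with closed fingers.

Call:
apply_moves --rows '[{"x":40,"y":0,"z":0,"ax":0,"ay":0,"az":0,"gripper":1},{"x":40,"y":0,"z":0,"ax":0,"ay":0,"az":0,"gripper":1},{"x":5,"y":0,"z":30,"ax":0,"ay":0,"az":0,"gripper":1},{"x":0,"y":0,"z":30,"ax":0,"ay":0,"az":0,"gripper":1},{"x":0,"y":0,"z":0,"ax":0,"ay":0,"az":0,"gripper":1}]'

```text
clock: 6.13
position: [0.5258, -0.1351, 0.1046]
ee_rot: [0.171, 0.985, -0.0, -0.004]
ft_force: [-1.4, 0.2, -0.4]
grip_width: -0.001
grasp_force: 0.0
```

Run:
```python
from h import *
toolto([.529,-.1349,.041],160)
```

```text
tool d mm [-3.4  1.4 63.5] az 0.3 yaw 160.3 tcp [ 0.5258 -0.1351  0.1046] tilt [-0.007  0.001 -1.   ] j [ 0.83  0.39 -0.78  1.8   0.31  1.09  1.16] clk 6.1333
```

Call:
apply_moves --rows '[{"x":-1,"y":0.7,"z":15,"ax":0,"ay":0,"az":0,"gripper":1},{"x":0,"y":0,"z":15,"ax":0,"ay":0,"az":0,"gripper":1},{"x":0,"y":0,"z":15,"ax":0,"ay":0,"az":0,"gripper":1},{"x":0,"y":0,"z":15,"ax":0,"ay":0,"az":0,"gripper":1},{"x":0,"y":0,"z":0,"ax":0,"ay":0,"az":0,"gripper":1}]'

```text
clock: 6.55
position: [0.5298, -0.1347, 0.0475]
ee_rot: [0.171, 0.985, 0.0, -0.002]
ft_force: [0.3, 0.2, -1.1]
grip_width: 0.001
grasp_force: 0.0
```

Run:
```python
from h import *
toolto([.529,-.1349,.041],160); print(get_obs()["ft_force"])
```

```text
tool d mm [ 0.7 -0.4  6.5] az 0.3 yaw 160.3 tcp [ 0.5298 -0.1347  0.0475] tilt [-0.004  0.002 -1.   ] j [ 0.79  0.47 -0.75  1.83  0.38  0.99  1.11] clk 6.55
[ 0.34730672  0.17542352 -1.08913619]
```

Call:
apply_moves --rows '[{"x":0,"y":0,"z":5,"ax":0,"ay":0,"az":0,"gripper":1},{"x":5,"y":0,"z":0,"ax":0,"ay":0,"az":0,"gripper":1},{"x":5,"y":0,"z":0,"ax":0,"ay":0,"az":0,"gripper":1},{"x":4,"y":0,"z":0,"ax":0,"ay":0,"az":0,"gripper":1},{"x":4,"y":0,"z":0,"ax":0,"ay":0,"az":0,"gripper":1}]'

```text
clock: 6.97
position: [0.5147, -0.129, 0.0452]
ee_rot: [0.171, 0.985, -0.0, 0.001]
ft_force: [4.7, -1.3, -2.0]
grip_width: 0.001
grasp_force: 1.7
```

Call:
apply_moves --rows '[{"x":4,"y":0,"z":0,"ax":0,"ay":0,"az":0,"gripper":1},{"x":4,"y":0,"z":0,"ax":0,"ay":0,"az":0,"gripper":1},{"x":2,"y":0,"z":0,"ax":0,"ay":0,"az":0,"gripper":1},{"x":0,"y":0,"z":0,"ax":0,"ay":0,"az":0,"gripper":1}]'

```text
clock: 7.3
position: [0.5047, -0.1256, 0.0446]
ee_rot: [0.171, 0.985, -0.0, 0.0]
ft_force: [0.8, -0.9, 1.4]
grip_width: -0.002
grasp_force: 0.6
```

Run:
```python
from h import *
toolto([.529,-.1349,.041],160); print(get_obs()["ft_force"])
```

```text
tool d mm [-26.   -0.5   3.6] az 0.3 yaw 160.3 tcp [ 0.5047 -0.1256  0.0446] tilt [ 0. -0. -1.] j [ 0.82  0.42 -0.76  1.91  0.36  0.95  1.11] clk 7.3
[ 0.79100323 -0.91714476  1.4084473 ]
```

Call:
apply_moves --rows '[{"x":2,"y":0,"z":0,"ax":0,"ay":0,"az":0,"gripper":1},{"x":2,"y":0,"z":0,"ax":0,"ay":0,"az":0,"gripper":1}]'

```text
clock: 7.47
position: [0.5013, -0.1244, 0.0444]
ee_rot: [0.172, 0.985, -0.0, 0.0]
ft_force: [3.0, -2.1, 1.0]
grip_width: -0.001
grasp_force: 1.6
```

Call:
apply_moves --rows '[{"x":1.5,"y":0,"z":0,"ax":0,"ay":0,"az":0,"gripper":1},{"x":1,"y":0,"z":0,"ax":0,"ay":0,"az":0,"gripper":1}]'

```text
clock: 7.63
position: [0.4995, -0.1235, 0.0446]
ee_rot: [0.171, 0.985, 0.0, 0.001]
ft_force: [7.5, -1.8, 0.6]
grip_width: -0.001
grasp_force: 4.0
```

Run:
```python
from h import *
toolto([.529,-.1349,.041],160); print(get_obs()["ft_force"])
```

```text
tool d mm [-31.6  -0.8   3.7] az 0.3 yaw 160.3 tcp [ 0.4995 -0.1235  0.0446] tilt [ 0.002 -0.    -1.   ] j [ 0.82  0.41 -0.77  1.92  0.35  0.94  1.11] clk 7.6333
[ 7.51590821 -1.84815699  0.57933281]
```

Call:
apply_moves --rows '[{"x":1,"y":0,"z":0,"ax":0,"ay":0,"az":0,"gripper":1},{"x":1,"y":0,"z":0,"ax":0,"ay":0,"az":0,"gripper":1},{"x":0,"y":0,"z":0,"ax":0,"ay":0,"az":0,"gripper":1}]'

```text
clock: 7.88
position: [0.4993, -0.1231, 0.0451]
ee_rot: [0.171, 0.985, 0.0, 0.003]
ft_force: [13.9, -2.8, -6.1]
grip_width: -0.004
grasp_force: 6.8
```

Call:
apply_moves --rows '[{"x":1,"y":0,"z":0,"ax":0,"ay":0,"az":0,"gripper":1},{"x":0,"y":0,"z":0,"ax":0,"ay":0,"az":0,"gripper":1}]'

```text
clock: 8.05
position: [0.4992, -0.123, 0.0453]
ee_rot: [0.171, 0.985, 0.0, 0.004]
ft_force: [16.8, -3.7, -7.7]
grip_width: 0.003
grasp_force: 8.6
```

At its stop (17 N with no more travel). Backing off, rising, and returning above the lock with the gripper open.

Call:
apply_moves --rows '[{"x":-8,"y":0,"z":0,"ax":0,"ay":0,"az":0,"gripper":1},{"x":-3,"y":0,"z":0,"ax":0,"ay":0,"az":0,"gripper":1},{"x":0,"y":0,"z":-30,"ax":0,"ay":0,"az":0,"gripper":1},{"x":0,"y":0,"z":-35,"ax":0,"ay":0,"az":0,"gripper":1},{"x":0,"y":0,"z":-35,"ax":0,"ay":0,"az":0,"gripper":1}]'

```text
clock: 8.47
position: [0.5048, -0.1253, 0.1444]
ee_rot: [0.171, 0.985, 0.001, -0.002]
ft_force: [0.6, -0.6, 0.4]
grip_width: 0.0
grasp_force: 0.0
```

Call:
apply_moves --rows '[{"x":-35,"y":0,"z":-10,"ax":0,"ay":0,"az":0,"gripper":0},{"x":-35,"y":0,"z":-10,"ax":0,"ay":0,"az":0,"gripper":0},{"x":-30,"y":0,"z":0,"ax":0,"ay":0,"az":0,"gripper":0},{"x":0,"y":0,"z":0,"ax":0,"ay":0,"az":0,"gripper":0},{"x":0,"y":0,"z":0,"ax":0,"ay":0,"az":0,"gripper":0}]'

```text
clock: 8.88
position: [0.6003, -0.1596, 0.1629]
ee_rot: [0.171, 0.985, 0.001, -0.001]
ft_force: [-0.2, -0.1, 0.4]
grip_width: 0.711
grasp_force: 0.0
```

Run:
```python
from h import *
import pickle
c=camera("wrist"); pickle.dump(c,open("w5.pkl","wb")); im=c["color"]
C=np.array([.591,-.1575,0]); a=np.array([-.940,.342,0])
toolto([.591,-.1575,.05],160)
print(proj(c,[C+[0,0,.0655],C+a*.112+[0,0,.045]])*800/512)
save(cv2.resize(im,(800,600)),"w5.png")
```

```text
tool d mm [  8.3  -1.4 113.1] az 0.3 yaw 160.3 tcp [ 0.5996 -0.1591  0.1631] tilt [-0.003  0.002 -1.   ] j [ 0.77  0.49 -0.77  1.54  0.35  1.26  1.17] clk 8.9333
[[395.57545948 292.52097361]
 [396.49223479  74.08402342]]
```

View pics/w5.png

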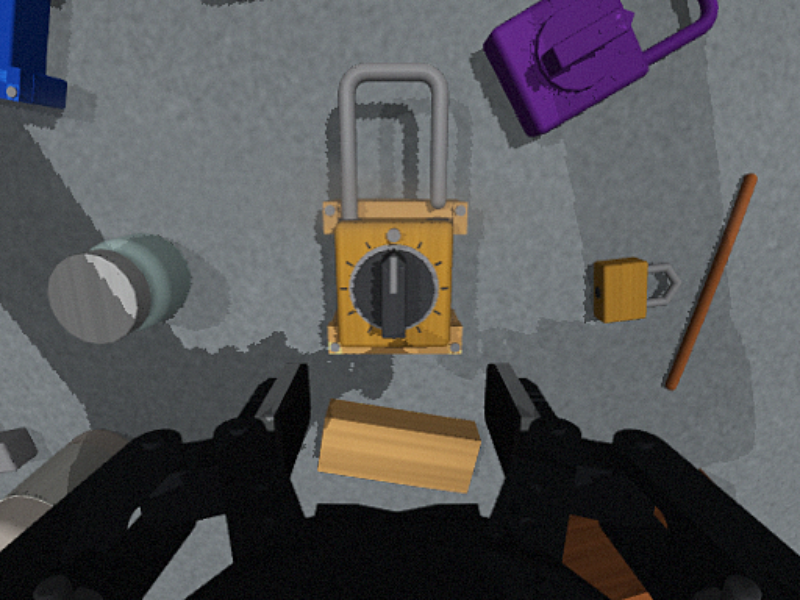

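The shackle is fully out (bar at (395,74), predicted (396,74)) and the pointer is at the stud. Descending for the body grip.

Call:
apply_moves --rows '[{"x":8,"y":-1.8,"z":0,"ax":0,"ay":0,"az":0,"gripper":0},{"x":0,"y":0,"z":25,"ax":0,"ay":0,"az":0,"gripper":0},{"x":0,"y":0,"z":25,"ax":0,"ay":0,"az":0,"gripper":0},{"x":0,"y":0,"z":20,"ax":0,"ay":0,"az":0,"gripper":0},{"x":0,"y":0,"z":0,"ax":0,"ay":0,"az":0,"gripper":0}]'

```text
clock: 9.35
position: [0.5884, -0.1585, 0.0905]
ee_rot: [0.171, 0.985, -0.0, -0.003]
ft_force: [-0.8, 0.1, 0.4]
grip_width: 1.0
grasp_force: 0.0
```

Run:
```python
from h import *
toolto([.591,-.1575,.035],160); print(get_obs()["grip_width"])
```

```text
tool d mm [-2.5  1.9 55.5] az 0.3 yaw 160.3 tcp [ 0.5884 -0.1585  0.0905] tilt [-0.007  0.001 -1.   ] j [ 0.76  0.54 -0.74  1.63  0.39  1.13  1.14] clk 9.35
1.0000667199932138
```

Call:
apply_moves --rows '[{"x":-1,"y":0.7,"z":12,"ax":0,"ay":0,"az":0,"gripper":0},{"x":0,"y":0,"z":12,"ax":0,"ay":0,"az":0,"gripper":0},{"x":0,"y":0,"z":12,"ax":0,"ay":0,"az":0,"gripper":0},{"x":0,"y":0,"z":10,"ax":0,"ay":0,"az":0,"gripper":0},{"x":0,"y":0,"z":0,"ax":0,"ay":0,"az":0,"gripper":0}]'

```text
clock: 9.77
position: [0.5922, -0.1584, 0.046]
ee_rot: [0.171, 0.985, 0.0, -0.001]
ft_force: [-0.2, 0.0, -1.1]
grip_width: 0.998
grasp_force: 0.0
```

Run:
```python
from h import *
toolto([.591,-.1575,.035],160); print(get_obs()["ft_force"])
```

```text
tool d mm [ 1.4  0.5 11. ] az 0.3 yaw 160.3 tcp [ 0.5922 -0.1584  0.046 ] tilt [-0.003  0.001 -1.   ] j [ 0.74  0.6  -0.72  1.66  0.44  1.06  1.11] clk 9.7667
[-0.18349474  0.03554977 -1.08330438]
```

Call:
apply_moves --rows '[{"x":1,"y":0.5,"z":5,"ax":0,"ay":0,"az":0,"gripper":0},{"x":0,"y":0,"z":5,"ax":0,"ay":0,"az":0,"gripper":0},{"x":0,"y":0,"z":0,"ax":0,"ay":0,"az":0,"gripper":0},{"x":0,"y":0,"z":0,"ax":0,"ay":0,"az":0,"gripper":1},{"x":0,"y":0,"z":0,"ax":0,"ay":0,"az":0,"gripper":1}]' --newtons 60

```text
clock: 10.18
position: [0.5929, -0.1581, 0.0388]
ee_rot: [0.171, 0.985, -0.0, 0.0]
ft_force: [-3.5, -8.7, 7.3]
grip_width: 0.749
grasp_force: 5.3
```

Call:
apply_moves --rows '[{"x":0,"y":0,"z":0,"ax":0,"ay":0,"az":0,"gripper":1},{"x":0,"y":0,"z":0,"ax":0,"ay":0,"az":0,"gripper":1},{"x":0,"y":0,"z":0,"ax":0,"ay":0,"az":0,"gripper":1},{"x":0,"y":0,"z":0,"ax":0,"ay":0,"az":0,"gripper":1}]' --newtons 80

```text
clock: 10.52
position: [0.5932, -0.158, 0.0392]
ee_rot: [0.172, 0.985, -0.0, 0.001]
ft_force: [-1.8, -0.7, 5.4]
grip_width: 0.733
grasp_force: 90.2
```

Run:
```python
from h import *
toolto([.591,-.1575,.035],160); o=get_obs();print(o["ft_force"],o["torque"],o["grip_width"])
```

```text
tool d mm [ 2.2 -0.2  4.2] az 0.2 yaw 160.2 tcp [ 0.5932 -0.158   0.0392] tilt [ 0.001 -0.001 -1.   ] j [ 0.73  0.61 -0.71  1.66  0.45  1.04  1.1 ] clk 10.5167
[-1.79371726 -0.71407266  5.43358033] [-0.00585316  0.34359273  0.07687748] 0.7333398682392774
```

Body gripped (62 mm, 90 N). Lifting.

Call:
apply_moves --rows '[{"x":0,"y":0,"z":-5,"ax":0,"ay":0,"az":0,"gripper":1},{"x":0,"y":0,"z":-8,"ax":0,"ay":0,"az":0,"gripper":1},{"x":0,"y":0,"z":-12,"ax":0,"ay":0,"az":0,"gripper":1},{"x":0,"y":0,"z":-15,"ax":0,"ay":0,"az":0,"gripper":1},{"x":0,"y":0,"z":-15,"ax":0,"ay":0,"az":0,"gripper":1}]'

```text
clock: 10.93
position: [0.5923, -0.1575, 0.0946]
ee_rot: [0.171, 0.985, 0.0, -0.0]
ft_force: [1.0, 0.5, -6.8]
grip_width: 0.732
grasp_force: 90.2
```

Call:
apply_moves --rows '[{"x":0,"y":0,"z":-18,"ax":0,"ay":0,"az":0,"gripper":1},{"x":0,"y":0,"z":-18,"ax":0,"ay":0,"az":0,"gripper":1},{"x":0,"y":0,"z":-18,"ax":0,"ay":0,"az":0,"gripper":1},{"x":0,"y":0,"z":-18,"ax":0,"ay":0,"az":0,"gripper":1},{"x":0,"y":0,"z":-18,"ax":0,"ay":0,"az":0,"gripper":1}]'

```text
clock: 11.35
position: [0.5925, -0.1574, 0.1856]
ee_rot: [0.171, 0.985, -0.0, 0.0]
ft_force: [0.6, -0.2, -6.3]
grip_width: 0.734
grasp_force: 90.3
```

Call:
apply_moves --rows '[{"x":0,"y":0,"z":-18,"ax":0,"ay":0,"az":0,"gripper":1},{"x":0,"y":0,"z":-18,"ax":0,"ay":0,"az":0,"gripper":1},{"x":0,"y":0,"z":-18,"ax":0,"ay":0,"az":0,"gripper":1},{"x":0,"y":0,"z":-15,"ax":0,"ay":0,"az":0,"gripper":1},{"x":0,"y":0,"z":-10,"ax":0,"ay":0,"az":0,"gripper":1}]'

```text
clock: 11.77
position: [0.5929, -0.1573, 0.2654]
ee_rot: [0.171, 0.985, -0.0, 0.001]
ft_force: [0.9, -0.2, -7.0]
grip_width: 0.735
grasp_force: 90.4
```

Call:
apply_moves --rows '[{"x":0,"y":0,"z":0,"ax":0,"ay":0,"az":0,"gripper":1},{"x":0,"y":0,"z":0,"ax":0,"ay":0,"az":0,"gripper":1},{"x":0,"y":0,"z":0,"ax":0,"ay":0,"az":0,"gripper":1},{"x":0,"y":0,"z":0,"ax":0,"ay":0,"az":0,"gripper":1},{"x":0,"y":0,"z":0,"ax":0,"ay":0,"az":0,"gripper":1}]'

```text
clock: 12.18
position: [0.5922, -0.1577, 0.2613]
ee_rot: [0.171, 0.985, 0.0, -0.001]
ft_force: [-0.4, -0.7, -6.7]
grip_width: 0.731
grasp_force: 90.5
```

Run:
```python
from h import *
toolto([.591,-.1575,.035],160); o=get_obs();print(o["ft_force"],o["torque"],o["grip_width"])
c=camera("side"); u,v=proj(c,[[.57,-.15,.26]])[0].astype(int); print(u,v)
w=camera("wrist")["color"]
a=cv2.resize(c["color"][max(v-60,0):v+60,max(u-50,0):u+50],(400,480),interpolation=cv2.INTER_CUBIC)
b=cv2.resize(w[:,100:420],(400,480)); save(np.hstack([a,b]),"fin.png")
```

```text
tool d mm [ 9.000e-01 -2.000e-01  2.263e+02] az 0.3 yaw 160.3 tcp [ 0.5922 -0.1577  0.2613] tilt [-0.001  0.    -1.   ] j [ 0.79  0.4  -0.8   1.43  0.29  1.43  1.22] clk 12.1833
[-0.3510302  -0.70636929 -6.66880044] [ 0.02486015 -0.0434582   0.00397166] 0.7312840176963492
275 159
```

View pics/fin.png

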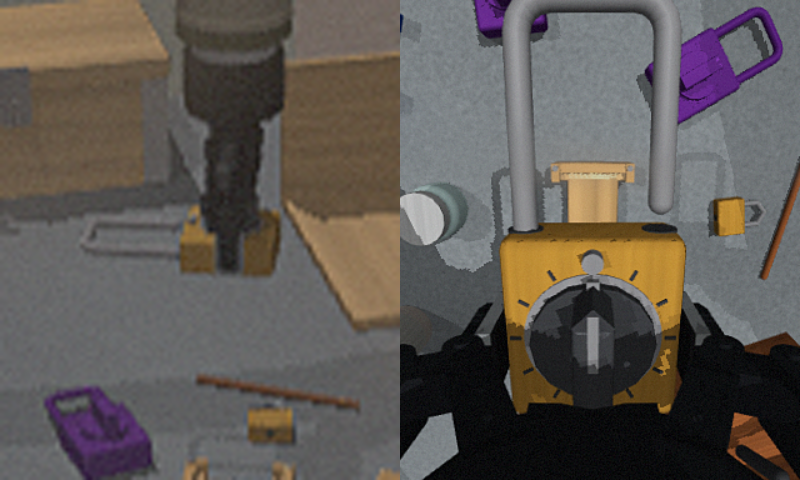

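The lock hangs level in the fingers, open, with the dial at the stud (590,262). The free leg end is at (660,205), and the empty holder is below at (592,190). The underside is about 25 cm up. Handing in.

```bash
python3 -c "
from workcell import *
print(hand_in())"
```

```text
the job is handed in; nothing more can be done
None
```

I handed the job in with the padlock unlocked, its shackle pulled out to the stop, and the lock held level with the dial up about 25 cm above the bench, 12 s on the robot's clock; the other things on the bench were not touched, and the hand-in gave no verdict.

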